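Twist the lid off a jar braced in the jar holder and hold it there

ROBOT

A 6-joint arm with a two-finger parallel gripper is mounted at the origin on a cart in front of the work surface, level with it; the furniture and walls round the work are solid. World frame = base frame: x ahead of the robot, y to its left, z up, the work surface at z = 0. Lengths are in m, angles in rad, forces in N, time in s.
With the tool pointing down it reaches from about 0.325 to 1 m from the base axis. Payload 5.1 kg.
Tool frame: the origin (TCP) lies midway between the tips of the shut fingers; the grasp point (between the pads) lies grip_point_offset behind it (grip_point_offset is the distance from the TCP to the grasp point, in m); z points along the fingers, y is the line along which they close (so a half turn about z gives the same grasp; the last joint's range is limited). The gripper opens to 85 mm and grips with 20 to 120 N. Pads are 22 mm wide; open, the fingers measure 114 mm over their backs; the gripper's body (76 mm by 85 mm) begins 54 mm behind the grasp point. The pads swing forward as they close: fully open they stand 13 mm farther back than shut.
Start: joints at [-1.367, 0.124, 1.65, -0, 1.367, -0.083], TCP at [0.184, -0.623, 0.231] pointing down, gripper open.
Joint ranges: [-2.61, 2.61], [-1.02, 2.33], [0.03, 2.71], [-1.35, 4.49], [0.32, 2.68], [-2.91, 2.91]. Speed limits (rad/s): [2.57, 2.57, 3.14, 3.14, 3.14, 3.14].

INTERFACE

Orientations are given as a rotation vector (axis times angle).
In Python, from cell import state, grab_frame, camera_info, finish_job, grip_point_offset gives the robot as it stands.
- The arm moves only by the shell command python3 -m crank 'ROWS' [FORCE]. ROWS is JSON, a list that holds one entry, the list of rows, each a list of 7 numbers: the shift along the tool's x, y, z in mm, then the turn, a rotation vector about the tool's x, y, z in degrees, then the finger opening in mm, from 0 to 85.4. In form: [[[tx, ty, tz, wx, wy, wz, gripper], ...]]. A call has 1 to 5 rows; each row shifts and turns the commanded pose from where the row before left it, along the tool's axes as they then stand; what a row does not reach is not made up. A row lasts 1/10 s, in which the tool goes at most 50 mm and 8.59 degrees, less where a joint would pass 70% of its speed; a pose out of reach is approached as far as the arm can. A call is refused whole if a number of a shift passes 50 or a number of a turn 8.59, either way. A call with a gripper value outside its range is refused whole. The fingers move at their own pace and stop on an object; FORCE is the grip in N (left out, the last holds). Time passes only in rows, so rows that do not move let the fingers close. It gives the time, the measured TCP pose, the force, the opening and the grip force at its end, in the units of the state.
- state(): the state, without advancing time (a new reading comes with each control period).
- grab_frame(name): name is "scene" or "top" or "wrist"; returns the picture (420x560x3 uint8, red, green, blue); there is no depth.
- camera_info(name): a dict with "camera_matrix" (3x3 intrinsics, pixels), "R" (3x3) and "t" (3): a world point X has camera coordinates R X + t. Camera axes: x right, y down, z forward; pixel columns grow to the right and rows downward; lengths in m; the calibration is good to about 2 mm. The wrist camera is an equidistant fisheye: a pixel r from the principal point sees the ray r / f radians off the axis. A picture is of the moment at which its call begins: read the wrist's pose just before it. camera_info takes no time and is no camera call; for the wrist camera it gives the pose at the moment of the call.
- finish_job(): hands the job in; it is judged then, once.
The state is a dict: "time": time; "qpos": joint angles; "dq": joint speeds; "effort": joint torques, N m; "ee_pos": TCP position; "eef_rot": TCP orientation; "ft_force": force on the tool from outside, world axes, zero at the start; "wrist_torque": the same for the moment, N m; "gripper_width": opening from 0.0 (shut) to 1.0 (fully open); "grip_force": force on a finger pad.
Only numpy, scipy, OpenCV 4.12 (cv2) and the standard library are available. Lean on these libraries where they do the work, as an engineer would, in place of code of your own. Each camera call takes 0.05 s, during which the arm holds its last target. There are 200 camera calls.

TASK

Slide the square glass jar, lid still on, through the open front of the steel jar holder, in under its two overhanging lips and fully home against the back, so that the holder braces it. Then twist the tight steel lid counterclockwise until its lugs come free (at least 60 degrees, but not more than 85), stop turning, lift the lid straight up until its lower edge is about two centimetres clear of the jar's mouth, and finish while still holding it there, level and over the jar. Leave the kitchen timer, the tin and the shaker alone.

Things in the scene. Friction and masses are not known exactly. Their poses are not given: they have to be found in the camera images.
- jar: Square amber glass jar, loose, upright, 0.3 to 0.55 kg. Body 64 x 64 mm, flat shoulders 72 mm up; round neck 38 mm across from 72 to 106 mm with lug ledges 48 mm across at 93 to 100 mm. Origin at the centre of the underside, z up, x and y square to the sides. 122 mm high with its lid on. It fits the holder with any of its sides to the front.
- jar_mouth (a point): Centre of the jar's rim, on its axis, 106 mm above its underside; axes as the jar's. On the rim lies a rubber sealing disc (32 mm across, 2 mm thick), attached and sprung, which the closed lid presses down with about 35 N; it rises at most 3 mm when the lid comes free.
- lid: Round knurled steel lid, 58 mm across, 36 mm high, 0.15 kg, a separate body locked on the jar by three lugs under rising ledges on the neck. Origin at the centre of its lower edge (86 mm above the jar's underside, 20 mm below the mouth, while closed), z up. At the start its x axis is within 5 degrees of the jar's x axis; turning it on the jar changes that angle.
- lid_top (a point): Centre of the lid's top, 36 mm above its lower edge. Turned counterclockwise seen from above, the lid comes free 49 to 57 degrees from its start and meets the next stops after about 90; clockwise a stop follows within 10 degrees. Tight: breaks loose at 0.5 to 1.7 N m, then eases. Grip it round the rim with 60 N or more; the locked lid bears the jar's weight, so the jar can be carried by it.
- holder_seat (a point): Where the centre of the jar's underside is when fully home (jar against the back wall, whose face is 32 mm beyond). x points into the holder, z up. Holder: fixed steel fork, open to the front. Two side walls 68 mm apart inside, 8 mm thick, 75.5 mm high, from 35 mm before this point to 40 mm past it, each with a lip overhanging 10 mm inward (48 mm free between).
- holder_entry (a point): The middle of the holder's front opening, on the surface, 60 mm before the seat; axes as the seat's. Here the flared entry plates (8 mm thick, 75 mm high, no lips) are about 85 mm apart; they narrow to 68 mm at the side walls. The lips' undersides are 75.5 mm and tops 80.5 mm above the surface, so the jar enters only from here, standing on the surface.
- timer: Bystander: round kitchen timer, 68 mm across, 43 mm high; origin at the centre of its underside.
- tin: Bystander: round tin, 75 mm across, 58 mm high; origin at the centre of its underside.
- shaker: Bystander: round shaker with a domed grey top, 44 mm across, 90 mm high; origin at the centre of its underside. Beyond it to the right, off the work surface (y below -0.34 m), stands an air blower 0.47 m high; overhead, from x = 0.57 m on, hangs a wall shelf 0.76 m above the surface: keep the arm clear of both.
Not all that is in view belongs to the job. What is shaped like the lid but blue is not meant.

How it is judged:
On the way, in this order (a step that is already met when the one before it is completed fails the run):
1. the jar stands fully home in the holder (within 8 mm of the seat) with the lid still locked on (x of jar in the frame of holder_seat between -0.008 and 0.008 m and distance between jar and holder_seat below 0.01 m and angle between the x axis of lid and the x axis of jar, either way round below 0.4 rad and z of lid in the frame of jar_mouth below -0.014 m), for 0.2 s.
2. the lid has been turned until its lugs are free, still resting on the mouth, the jar braced in the holder (angle between the x axis of lid and the x axis of jar, either way round above 0.87 rad and z of lid in the frame of jar_mouth below -0.01 m and distance between jar and holder_seat below 0.012 m), for 0.1 s.
At the end, for the whole second after the job is handed in: The fingers still hold the lid, at rest, level within 0.15 rad, its lower edge 6 to 45 mm above the jar's mouth and within 15 mm of the jar's axis, not touching the jar; the jar stands upright and still in the holder, within 12 mm of fully home (z of lid in the frame of jar_mouth between 0.006 and 0.045 m and horizontal distance between lid and jar_mouth below 0.015 m and angle between lid's own z axis and vertical below 0.15 rad and linear speed of each of lid, jar below 0.02 m/s and contact force between the fingers and lid above 3 N and contact force between lid and jar below 0.1 N and distance between jar and holder_seat below 0.012 m and angle between jar's own z axis and vertical below 0.06 rad); the arm keeps its last pose, push and grip.
It fails at once if the timer is moved more than 20 mm (distance of timer from where it was at the start of the episode above 0.02 m).
It fails at once if the tin is moved more than 20 mm (distance of tin from where it was at the start of the episode above 0.02 m).
It fails at once if the shaker is moved more than 20 mm (distance of shaker from where it was at the start of the episode above 0.02 m).
It fails at once if the jar is tipped more than 0.35 rad (angle between jar's own z axis and vertical above 0.35 rad).
It fails at once if the lid is lifted more than 80 mm above the mouth (z of lid in the frame of jar_mouth above 0.08 m).
It also fails if it takes over 56 s, if anything falls off the work surface, if the arm or the gripper's body presses on something with over 40 N, if the wrist force passes 120 N, or if a joint passes its speed limit or range.

## Working session

There is one attempt and no reset: what is moved stays moved. The work goes in short steps, Python scripts to look and compute and a shell command to move; the robot and the scene stay as the last step left them, time stands still between calls to the robot, and variables do not carry over. Pictures are saved under pics/ and viewed, at most 10 in all, crops included, and the job is handed in when it is done.

```bash
mkdir -p pics; ls
python3 - <<'E'
from cell import *
import cv2,json
print(state(),grip_point_offset)
for n in("scene","top"):
    print(n,camera_info(n)); cv2.imwrite(f"pics/{n}0.png",grab_frame(n)[:,:,::-1])
E
```

```text
pics
{'time': 0.0, 'qpos': array([-1.36661161e+00,  1.24536668e-01,  1.65170073e+00,  1.43850073e-05,
        1.36746008e+00, -8.25995260e-02]), 'dq': array([ 5.93450641e-04,  1.58070822e-05,  6.18598198e-04,  2.96820356e-04,
       -2.62337976e-04, -1.41539403e-07]), 'effort': array([-1.04397920e-04, -4.23618150e+01, -3.65453839e+01, -9.54774487e-05,
        7.05258004e-03, -2.17152393e-05]), 'ee_pos': array([ 0.18371681, -0.62285946,  0.23001677]), 'eef_rot': array([-3.10727077e+00, -4.48632591e-01,  1.78667636e-04]), 'ft_force': array([ 0.41790584,  0.09987672, -0.12221685]), 'wrist_torque': array([ 0.01557167,  0.01258214, -0.00055994]), 'grip_force': 0.0, 'gripper_width': 1.0021552291283748} 0.0187
scene {'camera_matrix': array([[528.85965027,   0.        , 282.5241582 ],
       [  0.        , 528.85965027, 211.96427749],
       [  0.        ,   0.        ,   1.        ]]), 'R': array([[-0.71905854, -0.69460696,  0.0218174 ],
       [-0.34849562,  0.3332463 , -0.87606947],
       [ 0.60125338, -0.63754849, -0.48169108]]), 't': array([0.45564555, 0.31538016, 0.83124038])}
top {'camera_matrix': array([[387.6538843 ,   0.        , 272.44859181],
       [  0.        , 387.6538843 , 210.84811389],
       [  0.        ,   0.        ,   1.        ]]), 'R': array([[ 0.01533434, -0.99983667, -0.00956491],
       [-0.9914658 , -0.01396598, -0.12961679],
       [ 0.12946203,  0.01147087, -0.99151803]]), 't': array([-0.008886  ,  0.63196052,  0.87475629])}
```

View pics/scene0.png

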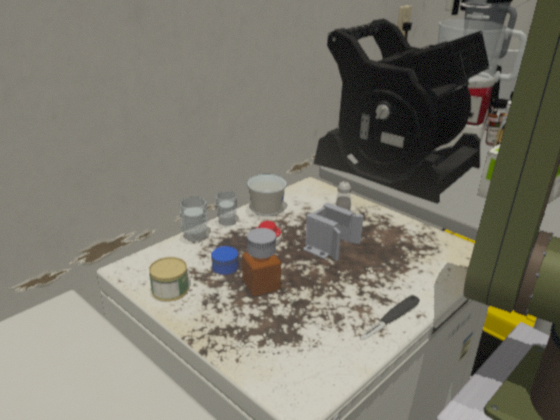

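View pics/top0.png

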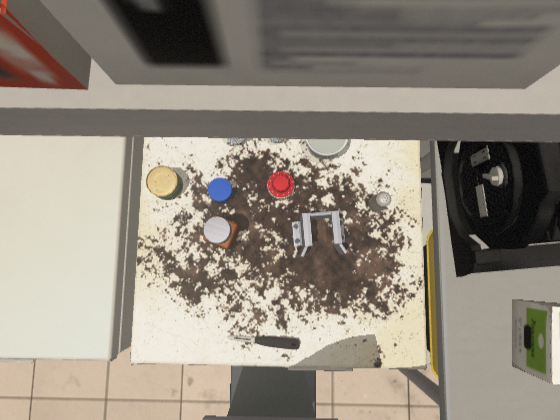

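Scene: the steel lid on the amber jar is at about (261,243), the blue lookalike at (225,260), the timer at (268,230), the tin at (169,278), and the holder at (335,232). In the top view the steel lid is at (217,230), blue at (220,190), and the holder at (322,232), open downwards in the picture. The one meant is the grey lid on the amber jar, because the other is blue and stands alone. I'll confirm this in an enlarged crop.

Run:
```python
import cv2
a=cv2.imread("pics/top0.png")[195:270,190:360]
a=cv2.resize(a,None,fx=4.7,fy=4.7,interpolation=cv2.INTER_CUBIC)
cv2.imwrite("pics/c1.png",a)   # 799x352
b=cv2.imread("pics/scene0.png")[195:300,230:370]
cv2.imwrite("pics/c2.png",cv2.resize(b,None,fx=5.5,fy=5.5,interpolation=cv2.INTER_CUBIC))
```

```text
(no output)
```

View pics/c1.png

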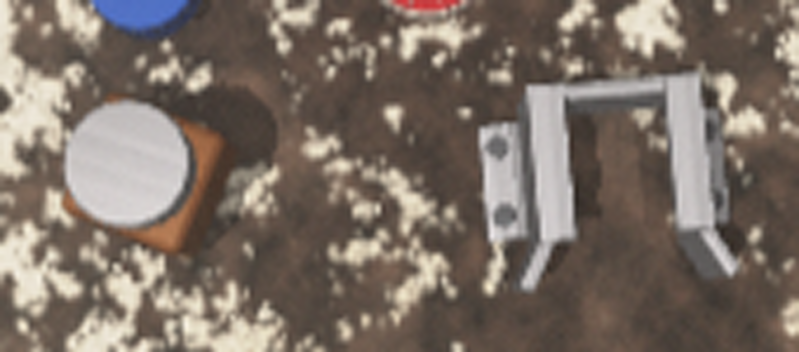

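View pics/c2.png

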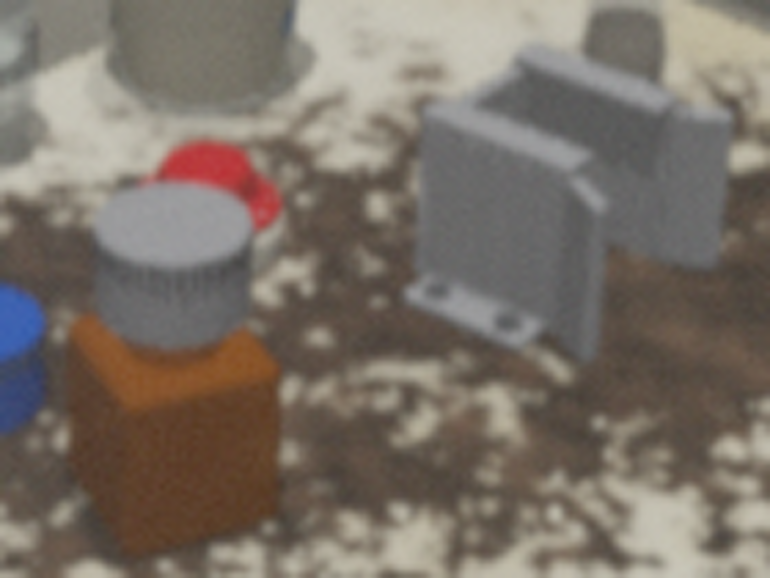

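c1 confirms the grey lid on the amber jar, with its centre at about (127,163) and the shoulder corners at (66,205) and (180,250). The holder lip corners are also clear. Next I fit both poses with both cameras.

```bash
cat > h.py <<'E'
import numpy as np,cv2
from cell import *
from scipy.optimize import least_squares
def proj(n,X):
    c=camera_info(n); p=(c["R"]@np.atleast_2d(X).T).T+c["t"]; q=p@c["camera_matrix"].T; return q[:,:2]/q[:,2:]
def place(p,P): # p=x,y,yaw
    c,s=np.cos(p[2]),np.sin(p[2]); P=np.array(P,float); return np.c_[p[0]+c*P[:,0]-s*P[:,1],p[1]+s*P[:,0]+c*P[:,1],P[:,2]]
def C1(a): return (np.array(a,float)+.5)/4.7-.5+[190,195]
def C2(a): return (np.array(a,float)+.5)/5.5-.5+[230,195]
def fit(p0,obs):
    f=lambda p:np.concatenate([(proj(n,place(p,P))-uv).ravel() for n,P,uv in obs])
    r=least_squares(f,p0,loss='soft_l1'); print(np.round(r.x,4),np.degrees(r.x[2]).round(2)); print(np.round(f(r.x).reshape(-1,2),1).tolist()); return r.x
E
python3 - <<'E'
from h import *
h=.0805
H=[(.04,.042,h),(.04,.024,h),(-.035,.024,h),(-.035,.042,h),(.04,-.024,h),(.04,-.042,h),(-.035,-.042,h),(-.035,-.024,h)]
ph=fit([.65,-.1,0],[("top",H,C1([(527,87),(563,85),(574,238),(540,240),(667,80),(702,75),(714,225),(679,228)]))])
a=.032
sc=[(-a,a,.072),(-a,-a,.072),(a,a,.072)]
best=fit([.6,.13,np.radians(-25)],[("top",[(0,0,.122)],C1([(127,163)])),
 ("scene",[(0,0,.122)],C2([(173,224)])),
 ("top",[(-a,a,.072),(-a,-a,.072),(a,-a,.072)],C1([(66,205),(180,250),(232,143)])),
 ("scene",[(-a,a,.072),(-a,-a,.072),(a,a,.072),(-a,a,0),(-a,-a,0)],C2([(128,410),(278,372),(72,325),(128,550),(275,515)]))])
print("holder in scene c2",((proj("scene",place(ph,H))-[230,195])*5.5).round().tolist())
s=np.array([ph[0],ph[1]]);u=np.array([np.cos(ph[2]),np.sin(ph[2])]);print("entry",s-.06*u,"pre",s-.13*u)
for nm,px,z in(("timer",(281,184),.043),("blue",(220,190),.036),("tin",(164,182),.058),("shaker",(384,200),.09)):
    r=least_squares(lambda q:proj("top",[[q[0],q[1],z]])[0]-px,[.6,0]);print(nm,r.x.round(3))
E
```

```text
[ 0.5872 -0.1113  0.0829] 4.75
[[-0.0, -0.4], [0.3, -0.5], [0.6, 0.2], [-0.2, 0.3], [-0.6, -0.9], [-0.1, -0.4], [0.3, 0.9], [-0.3, 0.9]]
[ 0.581   0.1179 -0.3831] -21.95
[[0.3, -0.5], [0.6, -0.5], [-2.0, -0.0], [-0.4, 1.4], [-0.2, -1.9], [-0.3, -1.3], [2.3, -1.4], [-1.4, -2.5], [-0.1, 2.7], [2.1, 1.6]]
holder in scene c2 [[421.0, 107.0], [447.0, 91.0], [595.0, 150.0], [570.0, 167.0], [513.0, 51.0], [537.0, 36.0], [683.0, 91.0], [660.0, 107.0]]
entry [ 0.52737012 -0.11627852] pre [ 0.45761029 -0.12207217]
timer [ 0.696 -0.019]
blue [0.681 0.127]
tin [0.695 0.256]
shaker [ 0.654 -0.249]
```

```bash
cat >> h.py <<'E'
from scipy.spatial.transform import Rotation as Rn
def pose():
    s=state(); R=Rn.from_rotvec(s["eef_rot"]).as_matrix(); return s,R,np.degrees(np.arctan2(R[1,0],R[0,0]))
def to(x,y,z):
    s,R,yaw=pose(); d=R.T@(np.array([x,y,z])-s["ee_pos"])*1000
    print("t",round(s["time"],2),"pos",s["ee_pos"].round(4),"yaw",yaw.round(2),"tilt",np.degrees(np.arccos(-R[2,2])).round(2),"F",s["ft_force"].round(1),"T",s["wrist_torque"].round(2),"w",round(s["gripper_width"],3),"gf",round(s["grip_force"],1)); print("delta tool mm",d.round(1)); return d
E
python3 - <<'E'
from h import *
a=to(.35,-.15,.23); b=to(.581,.118,.23)-a; print(b)
E
```

```text
t 0.1 pos [ 0.1837 -0.6229  0.2302] yaw 16.43 tilt 0.1 F [ 0.6 -0.5  0.3] T [ 0.02  0.05 -0.02] w 0.996 gf 0.0
delta tool mm [ 293.3 -406.6    1. ]
t 0.1 pos [ 0.1837 -0.6229  0.2302] yaw 16.43 tilt 0.1 F [ 0.6 -0.5  0.3] T [ 0.02  0.05 -0.02] w 0.996 gf 0.0
delta tool mm [ 590.7 -598.3    1.4]
[ 297.38063905 -191.70184842    0.3960201 ]
```

```bash
python3 -m crank '[[[24,-33,0,0,0,0,85],[24,-33,0,0,0,0,85],[24,-33,0,0,0,0,85],[24,-33,0,0,0,0,85],[24,-33,0,0,0,0,85]]]' 80
python3 -m crank '[[[24,-33,0,0,0,0,85],[24,-33,0,0,0,0,85],[24,-33,0,0,0,0,85],[24,-33,0,0,0,0,85],[24,-33,0,0,0,0,85]]]'
python3 -c "
from h import *
to(.581,.118,.23)"
```

```text
time: 0.6
ee_pos: [0.2524, -0.4294, 0.2306]
eef_rot: [-3.108, -0.448, 0.0]
ft_force: [0.2, -0.0, -0.2]
gripper_width: 0.995
grip_force: 0.0
time: 1.1
ee_pos: [0.3207, -0.2373, 0.2309]
eef_rot: [-3.109, -0.448, -0.0]
ft_force: [1.0, -1.3, 0.7]
gripper_width: 0.992
grip_force: 0.0
t 1.1 pos [ 0.3207 -0.2373  0.2309] yaw 16.39 tilt 0.02 F [ 1.  -1.3  0.7] T [-0.04 -0.03 -0.01] w 0.992 gf 0.0
delta tool mm [ 350.  -267.4    1. ]
```

```bash
python3 -m crank '[[[35,-27,0,0,0,0,85],[35,-27,0,0,0,0,85],[35,-27,0,0,0,0,85],[35,-27,0,0,0,0,85],[35,-27,0,0,0,0,85]]]'
python3 -m crank '[[[35,-27,0,0,0,0,85],[35,-27,0,0,0,0,85],[35,-27,0,0,0,0,85],[35,-27,0,0,0,0,85],[35,-27,0,0,0,0,85]]]' >/dev/null
python3 -m crank '[[[0,0,0,0,0,-8.5,85],[0,0,0,0,0,-8.5,85],[0,0,0,0,0,-8.5,85],[0,0,0,0,0,-8.5,85],[0,0,0,0,0,-8.5,85]]]'>/dev/null
python3 -m crank '[[[0,0,0,0,0,-8.5,85],[0,0,0,0,0,0,85],[0,0,0,0,0,0,85]]]'>/dev/null
python3 - <<'E'
from h import *
to(.581,.118,.23)
i=camera_info("wrist");print(i)
cv2.imwrite("pics/w1.png",cv2.resize(grab_frame("wrist")[:,:,::-1],(784,588)))
E
```

```text
time: 1.6
ee_pos: [0.4509, -0.0582, 0.2311]
eef_rot: [3.109, 0.45, 0.0]
ft_force: [1.1, -1.3, 0.1]
gripper_width: 1.001
grip_force: 0.0
t 2.9 pos [0.5798 0.1189 0.2309] yaw 67.25 tilt 0.04 F [0.1 0.1 0.3] T [0.01 0.03 0.02] w 0.999 gf 0.0
delta tool mm [-0.4  1.5  0.9]
{'camera_matrix': array([[325.1922621 ,   0.        , 284.35574632],
       [  0.        , 325.1922621 , 212.33566803],
       [  0.        ,   0.        ,   1.        ]]), 'R': array([[ 0.92207506, -0.38700432, -0.00228921],
       [-0.37050576, -0.8844438 ,  0.28369817],
       [-0.1118171 , -0.26074285, -0.9589109 ]]), 't': array([-0.48750373,  0.28505847,  0.47556271])}
```

View pics/w1.png

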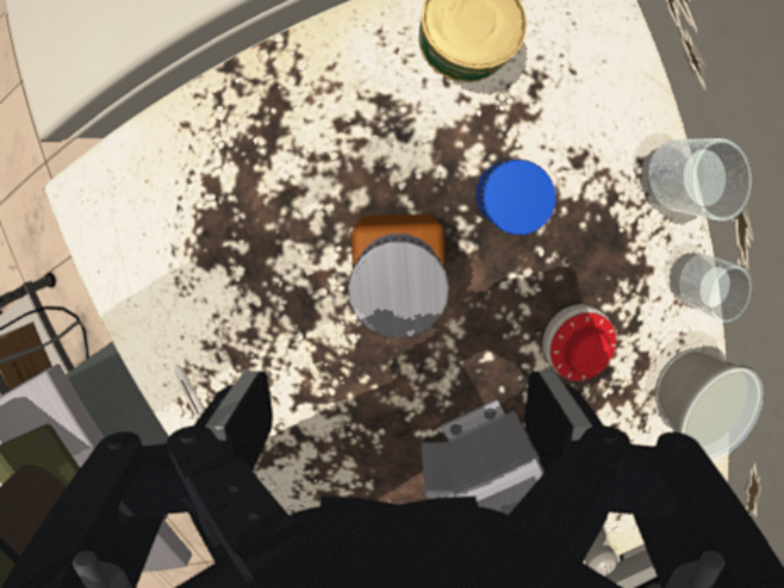

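The wrist view shows the lid centre at (398,288) in the enlarged picture. The orange shoulder edge runs nearly level from (358,217) to (441,217), so the jar yaw is close to the camera's. I'll refine it with a mask.

Run:
```python
from h import *
i=camera_info("wrist"); im=cv2.imread("pics/w1.png")
f=325.19;c=np.array([284.36,212.34])
def ray(px,z):
    d=(np.array(px)+.5)/1.4-.5-c; r=np.linalg.norm(d); th=r/f
    v=np.r_[d/r*np.sin(th),np.cos(th)] if r>1e-6 else np.r_[0,0,1.]
    C=-i["R"].T@i["t"]; w=i["R"].T@v; return C+w*(z-C[2])/w[2]
print("cam",(-i["R"].T@i["t"]).round(3))
print("lid",ray((398,286),.122), "lid edges",ray((349,287),.122),ray((447,287),.122))
hsv=cv2.cvtColor(im,cv2.COLOR_BGR2HSV); m=cv2.inRange(hsv,(5,120,70),(18,255,255)); m[:200]=0;m[300:]=0;m[:,:340]=0;m[:,460:]=0
rows=[(x,np.nonzero(m[:,x])[0][0]) for x in range(372,430,4)]; print(rows)
for z in(0,.072):
    P=np.array([ray(p,z)[:2] for p in rows]); k=np.polyfit(P[:,0],P[:,1],1); print("far edge yaw",np.degrees(np.arctan(k[0])), P[len(P)//2])
for y in range(222,262,6):
    q=np.nonzero(m[y])[0]; print(y,q[0],q[-1],ray((q[0],y),.072)[:2].round(4),ray((q[-1],y),.072)[:2].round(4))
```

```text
cam [0.608 0.187 0.374]
lid [0.58147286 0.12528968 0.122     ] lid edges [0.5552094  0.13566276 0.122     ] [0.6072793 0.1138721 0.122    ]
[(372, np.int64(215)), (376, np.int64(215)), (380, np.int64(215)), (384, np.int64(215)), (388, np.int64(216)), (392, np.int64(216)), (396, np.int64(215)), (400, np.int64(215)), (404, np.int64(215)), (408, np.int64(214)), (412, np.int64(215)), (416, np.int64(215)), (420, np.int64(214)), (424, np.int64(213)), (428, np.int64(214))]
far edge yaw -21.070787306636515 [0.593408   0.15037928]
far edge yaw -21.070787306636355 [0.59627472 0.15751566]
222 356 437 [0.5674 0.1647] [0.6173 0.1438]
228 353 442 [0.5639 0.1617] [0.6189 0.1387]
234 351 443 [0.561  0.1585] [0.618  0.1347]
240 350 443 [0.5588 0.1551] [0.6165 0.1309]
246 351 443 [0.5577 0.151 ] [0.615  0.1271]
252 352 443 [0.5567 0.147 ] [0.6135 0.1232]
258 353 443 [0.5556 0.1429] [0.6119 0.1193]
```

```bash
python3 -c "
from h import *
to(.580,.1205,.086)"
```

```text
t 2.95 pos [0.5798 0.1189 0.231 ] yaw 67.28 tilt 0.03 F [ 0.3 -0.2  0.5] T [-0.05  0.05  0.  ] w 0.999 gf 0.0
delta tool mm [  1.6  -0.4 145. ]
```

```bash
python3 -m crank '[[[1.6,-0.4,30,0,0,0,85],[0,0,30,0,0,0,85],[0,0,30,0,0,0,85],[0,0,25,0,0,0,85],[0,0,20,0,0,0,85]]]'
python3 -m crank '[[[0,0,10,0,0,0,85],[0,0,0,0,0,0,40],[0,0,0,0,0,0,40],[0,0,0,0,0,0,40],[0,0,0,0,0,0,40]]]' 90
python3 -m crank '[[[0,0,0,0,0,0,40],[0,0,0,0,0,0,40],[0,0,0,0,0,0,40],[0,0,0,0,0,0,40],[0,0,0,0,0,0,40]]]'
python3 -c "
from h import *
to(.580,.1205,.086)"
```

```text
time: 3.45
ee_pos: [0.5793, 0.1204, 0.0943]
eef_rot: [-2.614, -1.741, 0.003]
ft_force: [0.4, -0.4, 0.3]
gripper_width: 0.995
grip_force: 0.0
time: 3.95
ee_pos: [0.5811, 0.1208, 0.0878]
eef_rot: [2.613, 1.743, 0.003]
ft_force: [-0.4, 0.8, 1.4]
gripper_width: 0.653
grip_force: 95.3
time: 4.45
ee_pos: [0.5811, 0.1208, 0.0877]
eef_rot: [2.613, 1.743, 0.003]
ft_force: [-1.0, 1.9, 6.4]
gripper_width: 0.656
grip_force: 95.7
t 4.45 pos [0.5811 0.1208 0.0877] yaw 67.43 tilt 0.12 F [-1.   1.9  6.4] T [ 0.14  0.26 -0.03] w 0.656 gf 95.7
delta tool mm [-0.7 -0.8  1.7]
```

```bash
python3 -m crank '[[[0,0,-4,0,0,0,40],[0,0,-6,0,0,0,40],[0,0,-6,0,0,0,40],[0,0,-4,0,0,0,40],[0,0,0,0,0,0,40]]]'
python3 -c "
from h import *
a=to(.46,.05,.108);b=to(.474,-.1207,.108)-a;print(b)"
```

```text
time: 4.95
ee_pos: [0.5807, 0.1205, 0.107]
eef_rot: [2.613, 1.743, 0.002]
ft_force: [-0.8, 0.1, -6.1]
gripper_width: 0.659
grip_force: 96.2
t 4.95 pos [0.5807 0.1205 0.107 ] yaw 67.43 tilt 0.07 F [-0.8  0.1 -6.1] T [ 0.    0.06 -0.01] w 0.659 gf 96.2
delta tool mm [-111.5  -84.3   -1.2]
t 4.95 pos [0.5807 0.1205 0.107 ] yaw 67.43 tilt 0.07 F [-0.8  0.1 -6.1] T [ 0.    0.06 -0.01] w 0.659 gf 96.2
delta tool mm [-263.7   -5.9   -1.2]
[-1.52248546e+02  7.84529799e+01  5.65666519e-03]
```

```bash
python3 -m crank '[[[-15,-11,0,0,0,0,40],[-24,-18,0,0,0,0,40],[-28,-21,0,0,0,0,40],[-28,-21,0,0,0,0,40],[-17,-13,0,0,0,0,40]]]'
python3 -m crank '[[[-28,14,0,0,0,0,40],[-32,16,0,0,0,0,40],[-32,16,0,0,0,0,40],[-32,16,0,0,0,0,40],[-28,16,0,0,0,0,40]]]'
python3 -m crank '[[[0,0,0,0,0,4,40],[0,0,0,0,0,7,40],[0,0,0,0,0,7,40],[0,0,0,0,0,7,40],[0,0,0,0,0,7,40]]]'
python3 -m crank '[[[0,0,0,0,0,7,40],[0,0,0,0,0,7,40],[0,0,0,0,0,7,40],[0,0,0,0,0,7,40],[0,0,0,0,0,4,40]]]' >/dev/null
python3 -m crank '[[[0,0,0,0,0,0,40],[0,0,0,0,0,0,40]]]'>/dev/null
python3 - <<'E'
from h import *
to(.474,-.1207,.108)
a=grab_frame("scene")[170:290,250:410,::-1]
b=grab_frame("top")[190:310,260:380,::-1]
cv2.imwrite("pics/s2.png",cv2.resize(a,None,fx=5,fy=5,interpolation=cv2.INTER_CUBIC))
cv2.imwrite("pics/t2.png",cv2.resize(b,None,fx=5,fy=5,interpolation=cv2.INTER_CUBIC))
E
```

```text
time: 5.45
ee_pos: [0.4572, 0.0486, 0.1054]
eef_rot: [-2.613, -1.743, 0.003]
ft_force: [-0.5, -0.5, -6.1]
gripper_width: 0.655
grip_force: 96.8
time: 5.95
ee_pos: [0.4731, -0.1225, 0.1063]
eef_rot: [2.613, 1.743, 0.0]
ft_force: [0.4, -0.1, -5.6]
gripper_width: 0.656
grip_force: 97.4
time: 6.45
ee_pos: [0.4732, -0.121, 0.1062]
eef_rot: [-2.995, -0.948, 0.0]
ft_force: [-0.2, 0.5, -5.8]
gripper_width: 0.652
grip_force: 97.7
t 7.15 pos [ 0.4733 -0.1209  0.1062] yaw 3.52 tilt 0.01 F [-0.3  0.1 -5.8] T [ 0.01  0.   -0.02] w 0.656 gf 97.7
delta tool mm [ 0.7 -0.1 -1.8]
```

View pics/s2.png

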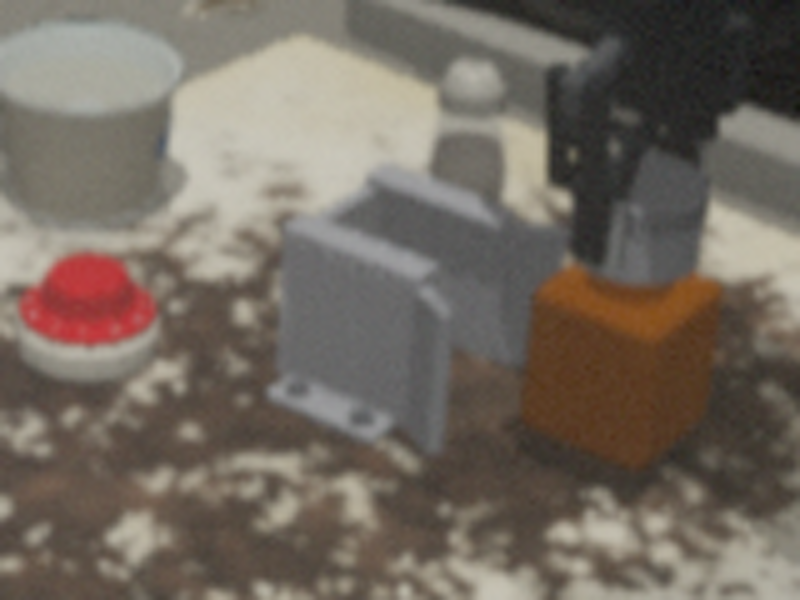

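View pics/t2.png

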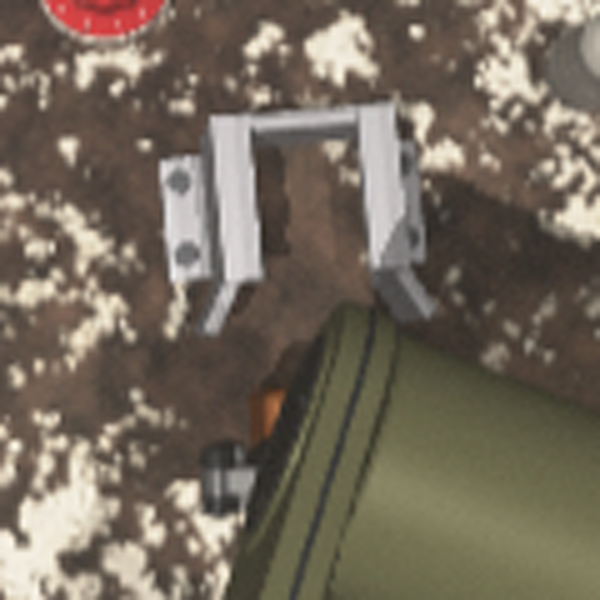

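The jar hangs level just before the holder. Its shoulder corners are at about (536,285), (645,337) and (721,290), and its base corners at (525,420) and (640,468). Next I check yaw and lateral offset.

Run:
```python
from h import *
S=lambda a:(np.array(a,float)+.5)/5-.5+[250,170]
z0=.0185;a=.031;zs=z0+.071;zb=z0+.001
o=[("scene",[(a,a,zs),(-a,a,zs),(-a,-a,zs),(a,a,zb),(-a,a,zb)],S([(536,285),(645,337),(721,290),(525,420),(640,468)]))]
fit([.474,-.12,.08],o)
h=.0805
fit([.587,-.111,.08],[("scene",[(.04,.042,h),(-.035,.024,h),(.04,-.042,h),(-.035,-.024,h)],S([(286,222),(438,268),(382,165),(500,222)]))])
```

```text
[ 0.4716 -0.1233  0.0128] 0.73
[[-0.5, -0.2], [1.6, 0.0], [2.6, -1.1], [-1.0, -0.2], [-0.9, 1.4]]
[ 0.5875 -0.1092  0.1005] 5.76
[[-0.9, 0.8], [0.6, -0.7], [0.5, -0.7], [-0.3, 0.5]]
```

Run:
```python
from h import *
S=lambda a:(np.array(a,float)+.5)/5-.5+[250,170]
i=camera_info("scene");K=np.linalg.inv(i["camera_matrix"]);C=-i["R"].T@i["t"]
def ray(p,z):
    w=i["R"].T@K@np.r_[p,1]; return (C+w*(z-C[2])/w[2])[:2]
im=cv2.imread("pics/s2.png");hsv=cv2.cvtColor(im,cv2.COLOR_BGR2HSV)
m=cv2.inRange(hsv,(4,130,60),(16,255,255)); 
n,l,st,_=cv2.connectedComponentsWithStats(m);k=1+np.argmax(st[1:,4]);m=(l==k);print(st[k])
lo=[(x,np.nonzero(m[:,x])[0][-1]) for x in range(540,622,4)]
rt=[(x,np.nonzero(m[:,x])[0][-1]) for x in range(652,702,4)]
for e in(lo,rt):
    P=np.array([ray(S(p),.0185) for p in e]); v=np.linalg.svd(P-P.mean(0))[2][0]; print(np.degrees(np.arctan2(v[1],v[0])),P.mean(0),np.std((P-P.mean(0))@[-v[1],v[0]]))
```

```text
[  523   267   199   201 29379]
-175.080926098221 [ 0.47176306 -0.09562804] 0.0006412930829774448
-83.69888716265191 [ 0.446597   -0.13319039] 0.0006226568840022537
```

Jar yaw (about 5°) and lateral offset match the holder within a degree or two and about a millimetre. I lower to about 1 mm above the surface and slide in.

```bash
python3 -m crank '[[[0,0,6,0,0,0,40],[0,0,6,0,0,0,40],[0,0,4,0,0,0,40],[0,0,1.3,0,0,0,40],[0,0,0,0,0,0,40]]]'
python3 -m crank '[[[12,-0.3,0,0,0,0,40],[12,-0.3,0,0,0,0,40],[10,-0.2,0,0,0,0,40],[8,-0.2,0,0,0,0,40],[0,0,0,0,0,0,40]]]'
python3 -c "
from h import *
to(.5872,-.1113,.0885)"
```

```text
time: 7.75
ee_pos: [0.4733, -0.1209, 0.0887]
eef_rot: [-3.14, -0.094, 0.001]
ft_force: [-0.4, 0.4, -6.2]
gripper_width: 0.652
grip_force: 97.9
time: 8.25
ee_pos: [0.5167, -0.1173, 0.0892]
eef_rot: [3.14, 0.095, 0.001]
ft_force: [0.5, -0.5, -5.9]
gripper_width: 0.653
grip_force: 97.9
t 8.25 pos [ 0.5167 -0.1173  0.0892] yaw 3.47 tilt 0.04 F [ 0.5 -0.5 -5.9] T [-0.02  0.02  0.02] w 0.653 gf 97.9
delta tool mm [70.7 -1.8  0.7]
```

```bash
python3 -m crank '[[[3,-0.1,0.1,0,0,0,40],[3,-0.1,0.1,0,0,0,40],[3,-0.1,0.1,0,0,0,40],[3,-0.1,0,0,0,0,40],[3,-0.1,0,0,0,0,40]]]'
python3 -c "
from h import *
to(.5872,-.1113,.0885)"
```

```text
time: 8.75
ee_pos: [0.5304, -0.116, 0.0887]
eef_rot: [-3.14, -0.094, -0.0]
ft_force: [-0.2, 0.3, -5.6]
gripper_width: 0.652
grip_force: 97.9
t 8.75 pos [ 0.5304 -0.116   0.0887] yaw 3.43 tilt 0.0 F [-0.2  0.3 -5.6] T [-0.05  0.03  0.08] w 0.652 gf 97.9
delta tool mm [57.  -1.3  0.2]
```

No contact, and the jar is between the walls. I continue.

```bash
python3 -m crank '[[[5,-0.1,0,0,0,0,40],[6,-0.1,0,0,0,0,40],[6,-0.2,0,0,0,0,40],[6,-0.2,0,0,0,0,40],[4,-0.1,0,0,0,0,40]]]'
python3 -m crank '[[[4,-0.1,0,0,0,0,40],[4,-0.1,0,0,0,0,40],[4,-0.1,0,0,0,0,40],[4,-0.1,0,0,0,0,40],[4,-0.1,0,0,0,0,40]]]'
python3 -c "
from h import *
to(.5872,-.1113,.0885)"
```

```text
time: 9.25
ee_pos: [0.5579, -0.1136, 0.0888]
eef_rot: [3.14, 0.094, 0.0]
ft_force: [-0.0, 0.2, -5.5]
gripper_width: 0.648
grip_force: 97.9
time: 9.75
ee_pos: [0.5774, -0.112, 0.0887]
eef_rot: [3.14, 0.094, -0.0]
ft_force: [-0.2, 0.4, -6.9]
gripper_width: 0.655
grip_force: 97.9
t 9.75 pos [ 0.5774 -0.112   0.0887] yaw 3.43 tilt 0.0 F [-0.2  0.4 -6.9] T [-0.02  0.03 -0.03] w 0.655 gf 97.9
delta tool mm [ 9.9 -0.1  0.2]
```

```bash
python3 -m crank '[[[2,0,0,0,0,0,40],[2,-0.1,0,0,0,0,40],[1.5,0,0,0,0,0,40],[1,0,0,0,0,0,40],[0,0,0,0,0,0,40]]]'
python3 -m crank '[[[1,0,0,0,0,0,40],[1,-0.1,0,0,0,0,40],[1,0,0,0,0,0,40],[0,0,0,0,0,0,40]]]'
python3 -c "
from h import *
to(.5872,-.1113,.0885)"
```

```text
time: 10.25
ee_pos: [0.5836, -0.1115, 0.0887]
eef_rot: [-3.14, -0.094, -0.0]
ft_force: [-1.0, 0.6, -6.4]
gripper_width: 0.651
grip_force: 97.9
time: 10.65
ee_pos: [0.5867, -0.1112, 0.0888]
eef_rot: [3.14, 0.094, 0.0]
ft_force: [-0.1, 0.7, -5.4]
gripper_width: 0.65
grip_force: 97.9
t 10.65 pos [ 0.5867 -0.1112  0.0888] yaw 3.43 tilt 0.01 F [-0.1  0.7 -5.4] T [0.   0.02 0.05] w 0.65 gf 97.9
delta tool mm [0.5 0.1 0.3]
```

```bash
python3 -m crank '[[[1,0,0,0,0,0,40],[1,0,0,0,0,0,40],[0,0,0,0,0,0,40]]]'
python3 -m crank '[[[1,0,0,0,0,0,40],[1,0,0,0,0,0,40],[0,0,0,0,0,0,40]]]'
```

```text
time: 10.95
ee_pos: [0.5886, -0.1111, 0.0887]
eef_rot: [-3.14, -0.094, -0.0]
ft_force: [0.3, 0.7, -6.1]
gripper_width: 0.652
grip_force: 97.8
time: 11.25
ee_pos: [0.5894, -0.111, 0.0885]
eef_rot: [-3.14, -0.095, 0.005]
ft_force: [-5.3, -0.3, -2.4]
gripper_width: 0.649
grip_force: 97.9
```

The back wall is in contact. Now I set the jar down and press it home.

```bash
python3 -m crank '[[[0,0,0.5,0,0,0,40],[0,0,0.5,0,0,0,40],[0.5,0,0.2,0,0,0,40],[0,0,0,0,0,0,40],[0,0,0,0,0,0,40]]]'
python3 -c "
from h import *
to(.5872,-.1113,.0877)"
```

```text
time: 11.75
ee_pos: [0.5895, -0.111, 0.0884]
eef_rot: [-3.14, -0.095, 0.007]
ft_force: [-10.0, 0.3, 2.8]
gripper_width: 0.658
grip_force: 98.2
t 11.75 pos [ 0.5895 -0.111   0.0884] yaw 3.46 tilt 0.26 F [-10.    0.3   2.8] T [0.02 1.58 0.11] w 0.658 gf 98.2
delta tool mm [-2.3  0.1  0.7]
```

```bash
python3 -m crank '[[[0,0,0,0,0,0,40],[0,0,0,0,0,0,40],[0,0,0,0,0,-3,40],[0,0,0,0,0,-4,40],[0,0,0,0,0,-4,40]]]' 115
python3 -c "
from h import *
to(.5872,-.1113,.0877)"
```

```text
time: 12.25
ee_pos: [0.5905, -0.1108, 0.0886]
eef_rot: [-3.116, -0.396, 0.002]
ft_force: [-6.1, 0.7, 0.9]
gripper_width: 0.65
grip_force: 120.8
t 12.25 pos [ 0.5905 -0.1108  0.0886] yaw 14.51 tilt 0.1 F [-6.1  0.7  0.9] T [ 0.13  0.95 -0.41] w 0.65 gf 120.8
delta tool mm [-3.3 -0.4  0.9]
```

```bash
for i in 1; do python3 -m crank '[[[0,0,0,0,0,-5,40],[0,0,0,0,0,-5,40],[0,0,0,0,0,-5,40],[0,0,0,0,0,-5,40],[0,0,0,0,0,-5,40]]]'; done
python3 - <<'E'
from h import *
to(.5872,-.1113,.0877)
cv2.imwrite("pics/s3.png",cv2.resize(grab_frame("scene")[160:280,270:430,::-1],None,fx=5,fy=5,interpolation=cv2.INTER_CUBIC))
E
```

```text
time: 12.75
ee_pos: [0.591, -0.1097, 0.0891]
eef_rot: [-2.954, -1.062, -0.0]
ft_force: [-6.7, 4.6, 4.7]
gripper_width: 0.651
grip_force: 121.0
t 12.75 pos [ 0.591  -0.1097  0.0891] yaw 39.55 tilt 0.17 F [-6.7  4.6  4.7] T [ 0.81  1.02 -0.4 ] w 0.651 gf 121.0
delta tool mm [-3.9 -1.2  1.4]
```

View pics/s3.png

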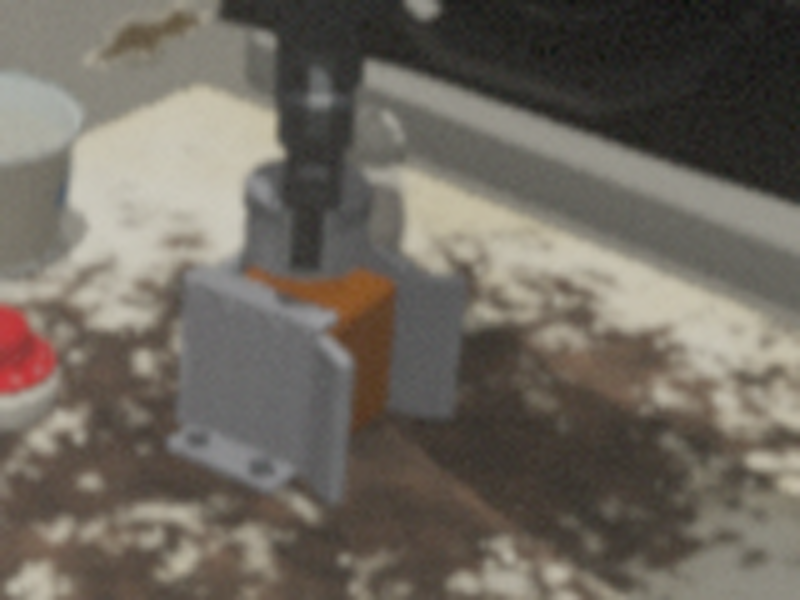

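The jar is fully under the lips: its front shoulder corner at (395,285) sits right at the lip's front end. I continue the twist to about 73°.

```bash
python3 -m crank '[[[0,0,0,0,0,-5,40],[0,0,0,0,0,-5,40],[0,0,0,0,0,-5,40],[0,0,0,0,0,-5,40],[0,0,0,0,0,-5,40]]]'
python3 -m crank '[[[0,0,0,0,0,-5,40],[0,0,0,0,0,-4,40],[0,0,0,0,0,-3,40],[0,0,0,0,0,0,40],[0,0,0,0,0,0,40]]]'
python3 -c "
from h import *
to(.5872,-.1113,.0877)"
```

```text
time: 13.3
ee_pos: [0.5911, -0.1101, 0.0901]
eef_rot: [-2.654, -1.678, -0.001]
ft_force: [-7.7, 4.4, 8.2]
gripper_width: 0.652
grip_force: 121.6
time: 13.8
ee_pos: [0.5912, -0.1103, 0.0902]
eef_rot: [-2.467, -1.942, -0.001]
ft_force: [-7.7, 3.8, 7.2]
gripper_width: 0.653
grip_force: 121.6
t 13.8 pos [ 0.5912 -0.1103  0.0902] yaw 76.42 tilt 0.08 F [-7.7  3.8  7.2] T [ 0.62  1.36 -0.06] w 0.653 gf 121.6
delta tool mm [-1.9 -3.6  2.5]
```

```bash
python3 -m crank '[[[-0.3,-1.2,0,0,0,0,40],[0,0,-2,0,0,0,40],[0,0,-2,0,0,0,40],[0,0,-2,0,0,0,40],[0,0,0,0,0,0,40]]]'
python3 -c "
from h import *
to(.5872,-.1113,.128)"
```

```text
time: 14.3
ee_pos: [0.5901, -0.1112, 0.094]
eef_rot: [2.468, 1.943, 0.0]
ft_force: [-1.3, 0.1, -0.8]
gripper_width: 0.65
grip_force: 121.5
t 14.3 pos [ 0.5901 -0.1112  0.094 ] yaw 76.43 tilt 0.04 F [-1.3  0.1 -0.8] T [ 0.01  0.36 -0.  ] w 0.65 gf 121.5
delta tool mm [ -0.8  -2.7 -34. ]
```

```bash
python3 -m crank '[[[0,0,-5,0,0,0,40],[0,0,-7,0,0,0,40],[0,0,-8,0,0,0,40],[0,0,-8,0,0,0,40],[0,0,-6,0,0,0,40]]]'
python3 -m crank '[[[0,0,0,0,0,0,40],[0,0,0,0,0,0,40],[0,0,0,0,0,0,40],[0,0,0,0,0,0,40],[0,0,0,0,0,0,40]]]'
python3 - <<'E'
from h import *
to(.5872,-.1113,.128)
cv2.imwrite("pics/s4.png",cv2.resize(grab_frame("scene")[140:260,270:430,::-1],None,fx=5,fy=5,interpolation=cv2.INTER_CUBIC))
E
```

```text
time: 14.8
ee_pos: [0.5904, -0.1111, 0.1291]
eef_rot: [2.467, 1.942, 0.002]
ft_force: [-0.8, -0.1, -0.9]
gripper_width: 0.652
grip_force: 121.5
time: 15.3
ee_pos: [0.5895, -0.1109, 0.127]
eef_rot: [-2.468, -1.943, 0.001]
ft_force: [0.6, -0.0, -2.2]
gripper_width: 0.65
grip_force: 121.5
t 15.3 pos [ 0.5895 -0.1109  0.127 ] yaw 76.43 tilt 0.05 F [ 0.6 -0.  -2.2] T [0.04 0.   0.03] w 0.65 gf 121.5
delta tool mm [-0.9 -2.2 -1. ]
```

View pics/s4.png

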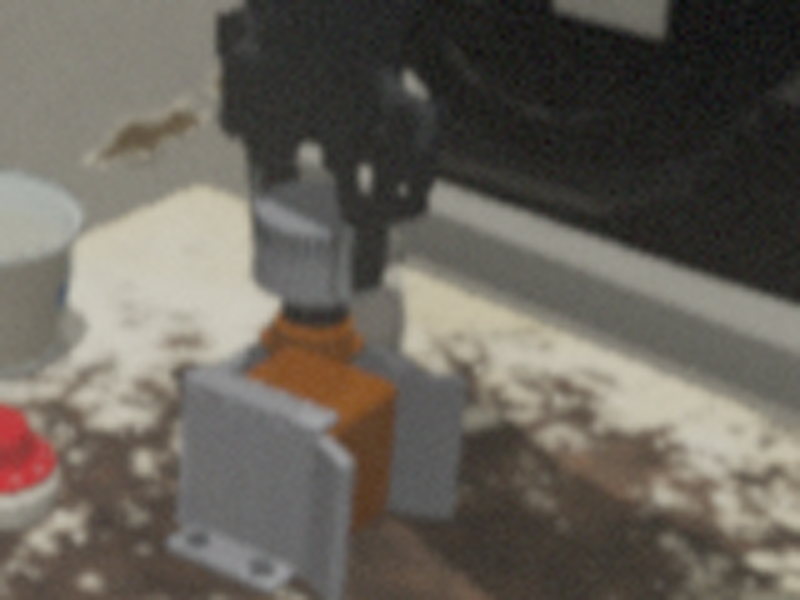

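The lid is held level over the jar, with the neck and black sealing disc visible below it at (315,315). The jar is still home in the holder. Handing in.

```bash
python3 -c "
from cell import finish_job
print(finish_job())"
```

```text
the job is handed in; nothing more can be done
None
```

I slid the jar fully home in the holder and turned the lid about 73°, measured at the gripper. The lid came free and is held level about 19 mm above the mouth; the job is handed in, but no verdict was returned.

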